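# Load a slide holder under the spring clip of a sample stage

## Robot

A 7-joint arm with a two-finger parallel gripper is mounted at the origin on a cart in front of the work surface, level with it; the furniture and walls round the work are solid. World frame = base frame: x ahead of the robot, y to its left, z up, the work surface at z = 0. Lengths are in m, angles in rad, forces in N, time in s.
With the tool pointing down it reaches from about 0.4 to 0.85 m from the base axis. Payload 10.4 kg.
Tool frame: the origin (TCP) lies midway between the tips of the shut fingers; the grasp point (between the pads) lies 19 mm behind it; z points along the fingers, y is the line along which they close (so a half turn about z gives the same grasp; the last joint's range is limited). The gripper opens to 87 mm and grips with 3 to 60 N. Pads are 19 mm wide; open, the fingers measure 117 mm over their backs; the gripper's body (75 mm by 190 mm) begins 51 mm behind the grasp point.
Start: joints at [1.117, 0.332, -0.065, 1.46, 0.022, 1.35, -0.088], TCP at [0.261, -0.568, 0.223] pointing down, gripper open.
Joint ranges: [-2.6, 2.6], [-0.5, 2.12], [-1.47, 1.34], [0.16, 2.42], [-1.27, 4.41], [0.06, 2.06], [-2.6, 2.6]. Speed limits (rad/s): [2.22, 2.22, 2.79, 2.79, 3.14, 3.14, 3.14].

## Interface

Orientations are given as a unit quaternion [x, y, z, w].
In Python, from bench import r gives the robot as it stands.
- The arm moves only by the tool apply_moves, never from a script. Its argument "steps" is a list of rows, each a list of 7 numbers: the turn, a rotation vector about the tool's x, y, z in rad, then the shift along the tool's x, y, z in mm, then the opening, from -1 (shut) to 1 (fully open). In form: [[ax, ay, az, x, y, z, claw], ...]. A call has 1 to 20 rows; each row is the pose to reach, as a shift and turn from the pose commanded when the call began, along the tool's axes at that moment; what a row does not reach only later rows make up. A row lasts 1/12 s, in which the tool goes at most 41.7 mm and 7.16 degrees, less where a joint would pass 70% of its speed; a pose out of reach is approached as far as the arm can. A call with a gripper value outside its range is refused whole. The fingers move at their own pace and stop on an object; "force" is the grip in N (left out, the last holds). Time passes only in rows, so rows that repeat a pose let the fingers close. It gives the time, the measured TCP pose, the force, the opening and the grip force at its end, in the units of the state.
- r.read_state(): the state, without advancing time (a new reading comes with each control period).
- r.camera(name): name is "scene" or "top" or "wrist"; returns a dict with "pixels" (400x640x3 uint8, red, green, blue), "z_map" (400x640 float32, m along the optical axis (not along the pixel's ray), 0 where there is no reading), "fovy" (degrees; the focal length in pixels is half the picture's height over the tangent of half this angle, whatever the lens; pixels are square), "cx", "cy" (the principal point, pixels), "position" and "orientation" of the camera in the world. Camera axes: x right, y down, z forward; pixel columns grow to the right and rows downward; lengths in m; the calibration is good to about 2 mm. A picture is of the moment at which its call begins.
- r.close_job(): hands the job in; it is judged then, once.
The state is a dict: "time": time; "joint_positions": joint angles; "joint_vel": joint speeds; "joint_torque": joint torques, N m; "ee_pos": TCP position; "eef_rot": TCP orientation; "ft_force": force on the tool from outside, world axes, zero at the start; "torque": the same for the moment, N m; "width": finger opening in m; "grip_force": force on a finger pad.
Only numpy, scipy, OpenCV 4.12 (cv2) and the standard library are available. Lean on these libraries where they do the work, as an engineer would, in place of code of your own. Each camera call takes 0.05 s, during which the arm holds its last target. There are 200 camera calls.

## Task

Hold the stage's spring clip open by keeping one fingertip on its red press bar while the other fingertip pushes the blue slide holder by its upright tab along the channel, beneath the clip and fully home against the end stop; then let the bar go so that the clip closes onto the holder. The holder is only pushed, never lifted from the stage, and the glassware and small things around stay where they are.

Things in the scene. Friction and masses are not known exactly. Their poses are not given: they have to be found in the camera images.
- stage: dark sample stage, bolted down. Origin on the bench under the clip's shaft; x = loading direction, y = left, z up. Plate x -120..+75, y -62..+54 mm. Channel floor 20 mm above the bench, centre line y -30, 37 mm wide between 5 mm high guides; end stop face at x +55, 9 mm high. Bearing blocks at x -66 and +51, y 0, tops 29.5 mm above the bench
- home (a point): point on the channel floor, axes as the stage, where the holder's origin lies when its front edge touches the end stop (stage x +10, y -30, z 20 mm)
- clip: steel spring clip rocking on a shaft along stage x (its origin, stage y 0, z 24.5 mm). Left of the shaft is the press bar, right an arm with a foot over the channel (stage x 17..41, y -28..-37 mm). Unpressed, the foot's underside is 2.5 mm above the channel floor, so the 6 mm holder cannot pass
- clip_hinge (a joint): clip angle, rad: 0 unpressed (foot down), grows as the bar is pressed and the foot rises, stop at 0.33 (foot up and bar down about 10 mm). About 0.11 with the foot resting on the holder; over about 0.13 lets the holder pass, aim for 0.2 or more. Spring: 2 N on the bar to start, 7 N at the stop, alike anywhere along the bar; closes itself when released
- press_bar (a point): centre of the top of the red-topped press bar: 100 mm long along stage x (-120..-20), 24 mm wide (stage y 18..42), top 40 mm above the bench unpressed, 30 mm fully pressed. It runs parallel to the channel, 60 mm left of its centre line, so a fingertip can slide along it while keeping it pressed
- clip_foot (a point): middle of the underside of the clip's foot
- holder: loose blue slide holder with a white slide, 90 (x) x 34 (y) x 6 mm, about 0.12 kg; origin at the centre of its underside, x toward the end stop. Starts in the channel 40 to 60 mm short of home, front edge just before the clip's foot. Tab 28 mm wide, 6 mm thick, upright at its rear end, top 30 mm above its underside
- push_face (a point): middle of the rear face of the holder's tab, 20 mm above the holder's underside (45 mm behind its origin); the finger pushes here, toward stage +x
- funnel_stand_3: fixed furniture right of the work, not to be hit: the nearest of a row of funnel stands with rods and paper-lined funnels up to 422 mm above the bench, about 190 x 270 mm across; origin under it on the bench. Pass above it or between it and the robot
- stopper: bystander: red-brown rubber stopper, 30 mm across, 28 mm high, right of the stage; origin under its centre
- petri_dish: bystander: covered dish, 62 mm across, 14 mm high, left of the stage; origin under its centre
- beaker_100a: bystander: small glass beaker, 52 x 58 mm, 68 mm high, beyond the end stop; origin under its centre
- vial_3: bystander: vial with blue cap, 20 mm across, 53 mm high, left of the stage; origin under its centre
- pp_bottle: bystander: white bottle with blue cap, 57 mm across, 76 mm high, far left; origin under its centre
There are look-alikes about, which are no part of the job. There is more than one size of the holder; the job needs the larger.

How it is judged:
By the outcome, as a careful person would: the job done as asked, in the order asked, and still so for the second after the job is handed in, with the robot touching nothing.
It also fails if it takes over 51 s, if anything falls off the work surface, if the arm or the gripper's body presses on something with over 40 N, if the wrist force passes 120 N, or if a joint passes its speed limit or range.

## Working session

There is one attempt and no reset: what is moved stays moved. The work goes in short steps, Python scripts to look and compute and a tool call to move; the robot and the scene stay as the last step left them, time stands still between calls to the robot, and variables do not carry over. Pictures are saved under pics/ and viewed, at most 10 in all, crops included, and the job is handed in when it is done.

Besides the shell and the picture viewer there is one more tool, called as name(argument=value, ...), one argument or row to a line, values as JSON. apply_moves: Moves the arm, as the interface text tells. Its arguments: {"type":"object","properties":{"steps":{"type":"array","items":{"type":"array","items":{"type":"number"}}},"force":{"type":"number"}},"required":["steps"]}

```bash
mkdir -p pics; cat > h.py <<'E'
import numpy as np, cv2
from scipy.spatial.transform import Rotation as R
from bench import r
def pts(c):
    z=c["z_map"];h,w=z.shape;f=h/2/np.tan(np.radians(c["fovy"])/2)
    v,u=np.mgrid[:h,:w]
    p=np.stack([(u-c["cx"])/f*z,(v-c["cy"])/f*z,z],-1)
    o=np.array(c["orientation"])
    M=R.from_quat(o).as_matrix() if o.size==4 else o.reshape(3,3)
    P=p@M.T+np.array(c["position"]);P[z==0]=np.nan
    return P
E
python3 - <<'E'
from h import *
for n in("top","scene"):
    c=r.camera(n);cv2.imwrite(f"pics/{n}0.png",c["pixels"][:,:,::-1]);np.savez(f"{n}0.npz",**c)
    print(n,c["position"],c["orientation"],c["fovy"])
print(r.read_state())
E
```

```text
top [0.39823595 0.0887293  1.21920711] [-0.70122304  0.70779678 -0.04882797  0.07018407] 44.82941985866943
scene [-0.13522579  0.75783505  0.79132748] [-0.36575954  0.81643533 -0.40534921  0.18800354] 47.802313486786694
{'time': 0.1, 'joint_positions': array([ 1.11739392,  0.33280761, -0.06468994,  1.46086316,  0.0216021 ,
        1.34989572, -0.08849076]), 'joint_vel': array([ 0.00023636, -0.00160361,  0.00088203, -0.00260575, -0.00144762,
       -0.00106517,  0.00093709]), 'joint_torque': array([ 2.33633000e-03, -6.24543858e+01,  2.52267782e-02, -3.90715456e+01,
       -6.13168348e-02,  3.66187992e-02,  7.62075706e-05]), 'ee_pos': array([ 0.26084501, -0.56758208,  0.22183136]), 'eef_rot': array([ 9.76888433e-01,  2.13748874e-01, -1.67346821e-04, -6.16911104e-04]), 'ft_force': array([ 0.30155944, -0.19522043, -0.47466494]), 'torque': array([-0.00699859,  0.01999854, -0.03405518]), 'grip_force': 0.0, 'width': 0.08657487400541428}
```

View pics/top0.png

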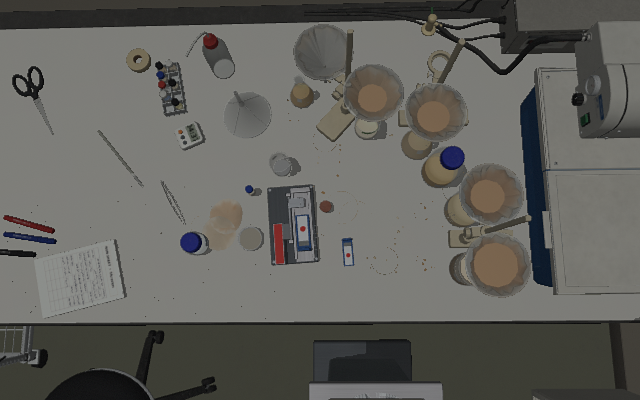

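View pics/scene0.png

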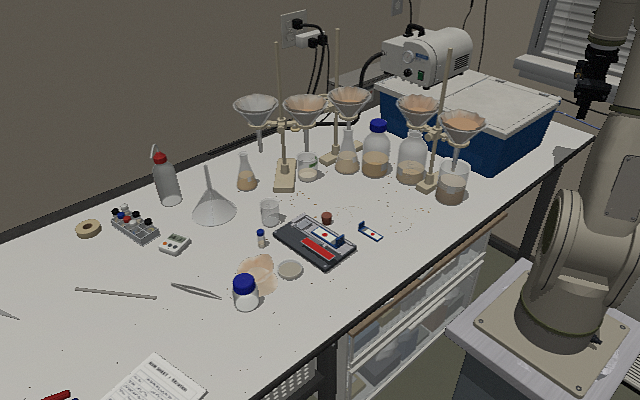

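The top view shows the stage at about (293,225), with the red bar at (279,243) and the holder at (303,232) with its tab toward the robot. Loading is up in the image. The small look-alike holder is at (348,252). The scene view agrees: stage (315,240), stopper (327,217), funnels behind.

```bash
python3 - <<'E'
from h import *
c=dict(np.load("top0.npz"));P=pts(c);im=c["pixels"]
hsv=cv2.cvtColor(im,cv2.COLOR_RGB2HSV);H,S,V=[hsv[...,i].astype(int) for i in range(3)]
sl=np.zeros(H.shape,bool);sl[180:268,262:322]=1
red=sl&((H<8)|(H>172))&(S>130)&(V>80)
n,l,st,ce=cv2.connectedComponentsWithStats(red.astype(np.uint8))
for i in range(1,n):
    if st[i,4]>4:print("red",ce[i],st[i],np.nanmean(P[l==i],0))
l0=np.argmax(st[1:,4])+1
def rect(m,zs):
    q=P[m][:,:2];b=cv2.minAreaRect((q*1000).astype(np.float32));return b, np.round(cv2.boxPoints(b),1).tolist(), np.nanmedian(P[m][:,2])
print("bar",rect(l==l0,0))
dark=sl&(P[...,2]>.012)&(P[...,2]<.06)
n,l,st,ce=cv2.connectedComponentsWithStats(dark.astype(np.uint8))
i=np.argmax(st[1:,4])+1
print("stage",st[i],rect(l==i,0))
blue=sl&(H>100)&(H<130)&(S>110)
n,l,st,ce=cv2.connectedComponentsWithStats(blue.astype(np.uint8))
for i in range(1,n):
    if st[i,4]>3:print("blue",ce[i],st[i],rect(l==i,0))
np.set_printoptions(linewidth=250,precision=0,suppress=True)
print("z map mm", (P[182:268:3,266:322:2,2]*1000).round())
print("xy at 293,225",P[225,293],P[226,293]-P[225,293])
big=cv2.resize(im[175:275,255:365][:,:,::-1],None,fx=7,fy=5.5,interpolation=cv2.INTER_CUBIC)
big=cv2.resize(im[178:272,258:362][:,:,::-1],None,fx=6,fy=6,interpolation=cv2.INTER_CUBIC)
cv2.imwrite("pics/crop1.png",cv2.convertScaleAbs(big,alpha=1.5))
E
```

```text
red [278.38888889 243.1372549 ] [274 224  10  40 306] [0.48311821 0.22749585 0.03920979]
red [302.25 228.25] [300 226   5   5  20] [0.52015595 0.17016755 0.02596811]
bar (((482.7720947265625, 227.69610595703125), (95.1327896118164, 19.337688446044922), 3.659980297088623), [[434.70001220703125, 234.3000030517578], [435.8999938964844, 215.0], [530.9000244140625, 221.10000610351562], [529.5999755859375, 240.39999389648438]], np.float64(0.03923184304626959))
stage [ 267  184   51   81 3593] (((532.5885009765625, 197.08950805664062), (195.3072967529297, 116.28209686279297), 3.891740083694458), [[431.20001220703125, 248.5], [439.1000061035156, 132.5], [634.0, 145.6999969482422], [626.0999755859375, 261.70001220703125]], np.float64(0.021763346695128805))
blue [301. 215.] [298 215   7   1   7] (((553.0413818359375, 173.40711975097656), (1.0473296642303467, 14.679906845092773), 0.7434854507446289), [[552.4000244140625, 180.6999969482422], [552.5999755859375, 166.10000610351562], [553.7000122070312, 166.10000610351562], [553.5, 180.8000030517578]], np.float64(0.02369056347477083))
blue [303.22
[... 3027 characters left out ...]
 36. 37. 21. 18. 20. 21. 19. 29. 27. 25. 22. 18. 20. 20. 18. 17. 18. 17. 16. -1.  2.]
 [ 0.  2. -0. 21. 24. 37. 42. 40. 40. 20. 16. 19. 18. 20. 17. 25. 16. 24. 18. 20. 18. 18. 18. 25. 26. 21. -1. -1.]
 [-5. -3.  2. 20. 19. 43. 37. 40. 39. 38. 21. 18. 18. 17. 20. 22. 17. 19. 21. 20. 17. 19. 18. 24. 22. 21. -3. -0.]
 [-1. -2.  2. 17. 18. 41. 37. 40. 32. 40. 16. 18. 12. 21. 14. 23. 20. 19. 21. 20. 15. 20. 20. 15. 18. 21.  1. -1.]
 [-0. -2. -4. 19. 16. 39. 37. 38. 36. 40. 21. 21. 16. 19. 18. 14.  2. -2.  2. -7. -2. -1. -0. -2. -5. -1.  2. -1.]
 [-0.  1. -4. -2. -1. -0. -4. -1. -1.  0. -3. -5.  1. -1. -1.  1.  3. -1. -4. -3.  1. -2. -4. -4. -2. -2. -0. -1.]]
xy at 293,225 [1. 0. 0.] [-0.  0. -0.]
```

View pics/crop1.png

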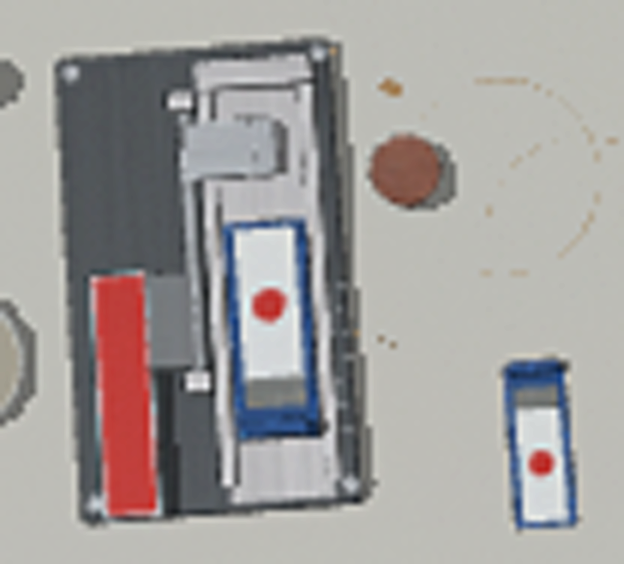

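The crop shows the clip foot at (265,150), the holder with its tab at (280,425), and the bar at (125,390). Stage yaw is about 3.8° and its origin is about (0.555, 0.203). The holder is about 58 mm short of home. Next I check the obstacles along the way and work out the offsets.

```bash
cat >> h.py <<'E'
YAW=np.radians(3.8);O=np.array([.5548,.2026])
def S(x,y,z): # stage mm -> world m
    c,s=np.cos(YAW),np.sin(YAW);return np.array([O[0]+(c*x-s*y)/1e3,O[1]+(s*x+c*y)/1e3,z/1e3])
def W2S(p):
    c,s=np.cos(YAW),np.sin(YAW);d=(np.array(p[:2])-O)*1e3;return np.array([c*d[0]+s*d[1],-s*d[0]+c*d[1],p[2]*1e3])
def off(p):
    s=r.read_state();q=R.from_quat(s["eef_rot"]);return (q.inv().apply(np.array(p)-s["ee_pos"])*1e3).round(1)
E
python3 - <<'E'
from h import *
for n in("top","scene"):
    P=pts(dict(np.load(n+"0.npz"))).reshape(-1,3)
    for y in np.arange(-.65,.3,.05):
        for zl in (.03,.2):
            m=(P[:,2]>zl)&(P[:,2]<.45)&(P[:,1]>=y)&(P[:,1]<y+.05)&(P[:,0]>.15)&(P[:,0]<.9)
            if m.sum()>3:print(n,round(y,2),zl,"minx",np.percentile(P[m,0],1).round(3),"maxz",P[m,2].max().round(3),m.sum())
for w in ([.30,-.40,.22],[.32,-.3,.22],[.38,-.15,.22],[.42,0,.2],S(-110,0,120)):print(np.round(w,3),off(w))
E
```

```text
top -0.6 0.03 minx 0.523 maxz 0.215 498
top -0.6 0.2 minx 0.688 maxz 0.215 5
top -0.55 0.03 minx 0.368 maxz 0.32 4138
top -0.55 0.2 minx 0.687 maxz 0.32 621
top -0.5 0.03 minx 0.368 maxz 0.333 6588
top -0.5 0.2 minx 0.687 maxz 0.333 2828
top -0.45 0.03 minx 0.37 maxz 0.332 8892
top -0.45 0.2 minx 0.688 maxz 0.332 3682
top -0.4 0.03 minx 0.371 maxz 0.27 8000
top -0.4 0.2 minx 0.884 maxz 0.27 177
top -0.3 0.03 minx 0.371 maxz 0.257 2066
top -0.3 0.2 minx 0.371 maxz 0.257 2066
top -0.25 0.03 minx 0.364 maxz 0.424 3991
top -0.25 0.2 minx 0.364 maxz 0.424 3482
top -0.2 0.03 minx 0.379 maxz 0.258 3804
top -0.2 0.2 minx 0.375 maxz 0.258 2185
top -0.15 0.03 minx 0.63 maxz 0.424 2729
top -0.15 0.2 minx 0.676 maxz 0.424 1702
top -0.1 0.03 minx 0.683 maxz 0.255 945
top -0.1 0.2 minx 0.683 maxz 0.255 807
top -0.05 0.03 minx 0.723 maxz 0.258 1256
top -0.05 0.2 minx 0.723 maxz 0.258 1203
top 0.0 0.03 minx 0.721 maxz 0.256 1373
top 0.0 0.2 minx 0.721 maxz 0.256 1267
top 0.05 0.03 minx 0.745 maxz 0.423 1357
top 0.05 0.2 minx 0.744 maxz 0.423 1085
top 0.1 0.03 minx 0.574 maxz 0.253 750
top 0.1 0.2 mi
[... 1116 characters left out ...]
 -0.05 0.03 minx 0.723 maxz 0.258 630
scene -0.05 0.2 minx 0.722 maxz 0.258 451
scene 0.0 0.03 minx 0.719 maxz 0.255 923
scene 0.0 0.2 minx 0.717 maxz 0.255 380
scene 0.05 0.03 minx 0.745 maxz 0.422 1100
scene 0.05 0.2 minx 0.742 maxz 0.422 744
scene 0.1 0.03 minx 0.81 maxz 0.252 452
scene 0.1 0.2 minx 0.81 maxz 0.252 241
scene 0.15 0.03 minx 0.461 maxz 0.253 619
scene 0.15 0.2 minx 0.825 maxz 0.253 127
scene 0.2 0.03 minx 0.433 maxz 0.068 670
scene 0.25 0.03 minx 0.605 maxz 0.068 86
[ 0.3  -0.4   0.22] [ 105.6 -135.9    2. ]
[ 0.32 -0.3   0.22] [ 165.5 -218.4    2.1]
[ 0.38 -0.15  0.22] [ 282.7 -329.7    2.2]
[0.42 0.   0.2 ] [ 381.6 -449.2   22.4]
[0.445 0.195 0.12 ] [ 486.  -616.1  102.6]
```

```bash
python3 - <<'E'
from h import *
for n in("top","scene"):
    P=pts(dict(np.load(n+"0.npz"))).reshape(-1,3)
    for z in (.265,.3,.35,.4):
        m=(P[:,2]>z)&(P[:,2]<.45)&(P[:,1]>-.38)&(P[:,1]<-.1)&(P[:,0]>.2)&(P[:,0]<.62)
        print(n,z,m.sum(),P[m][:,:2].min(0).round(3) if m.any() else 0,P[m][:,:2].max(0).round(3) if m.any() else 0)
for w in ([.30,-.5,.31],[.34,-.3,.31],[.36,-.2,.31],[.40,-.05,.30],S(-110,0,200),S(-110,0,80)):print(np.round(w,3),off(w))
E
```

```text
top 0.265 226 [ 0.489 -0.233] [ 0.499 -0.221]
top 0.3 193 [ 0.489 -0.233] [ 0.499 -0.221]
top 0.35 133 [ 0.489 -0.233] [ 0.499 -0.221]
top 0.4 61 [ 0.489 -0.233] [ 0.499 -0.221]
scene 0.265 274 [ 0.484 -0.235] [ 0.498 -0.218]
scene 0.3 218 [ 0.485 -0.235] [ 0.498 -0.218]
scene 0.35 133 [ 0.485 -0.232] [ 0.497 -0.219]
scene 0.4 42 [ 0.486 -0.231] [ 0.496 -0.219]
[ 0.3  -0.5   0.31] [ 63.8 -45.2 -88.1]
[ 0.34 -0.3   0.31] [ 183.7 -210.2  -87.9]
[ 0.36 -0.2   0.31] [ 243.6 -292.7  -87.8]
[ 0.4  -0.05  0.3 ] [ 342.6 -412.3  -77.7]
[0.445 0.195 0.2  ] [ 486.  -616.2   22.6]
[0.445 0.195 0.08 ] [ 486.  -616.1  142.6]
```

apply_moves(
  steps=[
    [0, 0, 0, 0, 0, -30, 0.15],
    [0, 0, 0, 10, -5, -60, 0.15],
    [0, 0, 0.05, 35, -25, -80, 0.15],
    [0, 0, 0.1, 64, -45, -92, 0.15],
    [0, 0, 0.15, 84, -72, -92, 0.15],
    [0, 0, 0.2, 104, -100, -92, 0.15],
    [0, 0, 0.25, 124, -127, -92, 0.15],
    [0, 0, 0.3, 144, -155, -92, 0.15],
    [0, 0, 0.33, 164, -182, -92, 0.15],
    [0, 0, 0.364, 184, -210, -92, 0.15],
    [0, 0, 0.364, 204, -238, -92, 0.15],
    [0, 0, 0.364, 224, -265, -92, 0.15],
    [0, 0, 0.364, 244, -293, -92, 0.15],
    [0, 0, 0.364, 264, -317, -92, 0.15],
    [0, 0, 0.364, 284, -341, -90, 0.15],
    [0, 0, 0.364, 304, -365, -87, 0.15],
    [0, 0, 0.364, 324, -390, -84, 0.15],
    [0, 0, 0.364, 343, -412, -80, 0.15],
    [0, 0, 0.364, 343, -412, -80, 0.15],
  ],
)

```text
time: 1.68
ee_pos: [0.4013, -0.0448, 0.3021]
eef_rot: [0.999, 0.037, -0.0, -0.0]
ft_force: [-0.1, -0.6, -0.0]
width: 0.0499
grip_force: 0.0
```

```bash
python3 - <<'E'
from h import *
print(off(S(-110,0,200)),off(S(-110,0,70)),r.read_state()["eef_rot"],"yawdeg",np.degrees(R.from_quat(r.read_state()["eef_rot"]).as_matrix()[:2,0]))
E
```

```text
[  61.4 -236.2  102.2] [  61.4 -236.1  232.2] [ 9.99314200e-01  3.70277049e-02 -1.99532032e-05 -2.79909860e-04] yawdeg [57.1386686   4.24015318]
```

apply_moves(
  steps=[
    [0, 0, 0, 10, -35, 5, 0.15],
    [0, 0, 0.008, 20, -70, 15, 0.15],
    [0, 0, 0.008, 30, -105, 35, 0.15],
    [0, 0, 0.008, 40, -140, 55, 0.15],
    [0, 0, 0.008, 50, -175, 75, 0.15],
    [0, 0, 0.008, 58, -210, 95, 0.15],
    [0, 0, 0.008, 61.4, -236, 115, 0.15],
    [0, 0, 0.008, 61.4, -236, 145, 0.15],
    [0, 0, 0.008, 61.4, -236, 175, 0.15],
    [0, 0, 0.008, 61.4, -236, 200, 0.15],
    [0, 0, 0.008, 61.4, -236, 220, 0.15],
    [0, 0, 0.008, 61.4, -236, 232, 0.15],
    [0, 0, 0.008, 61.4, -236, 232, 0.15],
    [0, 0, 0.008, 61.4, -236, 232, 0.15],
  ],
)

```text
time: 2.85
ee_pos: [0.4461, 0.1893, 0.0708]
eef_rot: [1.0, 0.029, -0.0, -0.0]
ft_force: [0.2, 1.1, 0.7]
width: 0.0502
grip_force: 0.0
```

```bash
python3 - <<'E'
from h import *
s=r.read_state();print(W2S(s["ee_pos"]),s["eef_rot"],s["ft_force"],off(S(-110,0,44)))
a=r.camera("wrist");b=r.camera("scene")
cv2.imwrite("pics/w1.png",a["pixels"][:,:,::-1])
cv2.imwrite("pics/s1.png",cv2.resize(b["pixels"][190:290,240:400][:,:,::-1],None,fx=5,fy=5,interpolation=cv2.INTER_CUBIC))
np.savez("wrist1.npz",**a)
E
```

```text
[-109.29743283   -6.1043718    70.76889397] [ 9.99566619e-01  2.94361466e-02 -2.89741326e-04 -5.16063697e-05] [0.18656885 1.09777943 0.67792873] [-0.7 -6.1 26.8]
```

View pics/w1.png

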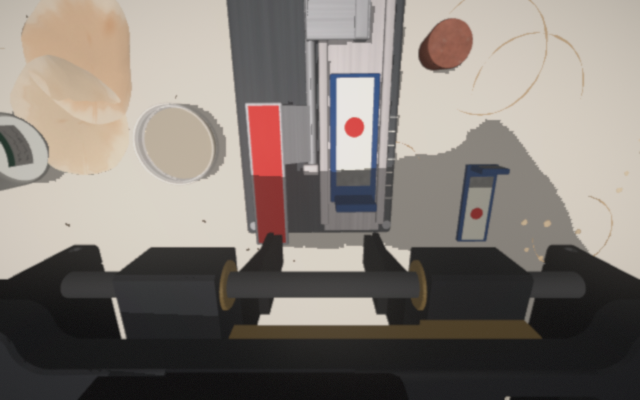

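View pics/s1.png

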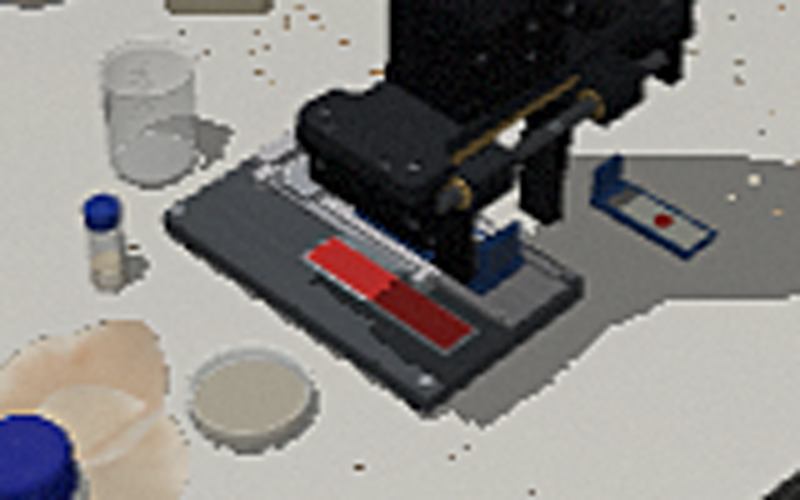

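The wrist picture shows the tips near (272,240) and (375,240), with the bar bottom at (270,240) and the tab at (355,205). The tips are still about 6 mm too far right. The scene crop shows the left finger just right of the bar. I shift left and widen slightly.

apply_moves(
  steps=[
    [0, 0, -0.0075, -0.7, -3, 0, 0.26],
    [0, 0, -0.0075, -0.7, -6, 0, 0.26],
    [0, 0, -0.0075, -0.7, -6, 8, 0.26],
    [0, 0, -0.0075, -0.7, -6, 18, 0.26],
    [0, 0, -0.0075, -0.7, -6, 25, 0.26],
    [0, 0, -0.0075, -0.7, -6, 26, 0.26],
    [0, 0, -0.0075, -0.7, -6, 26, 0.26],
    [0, 0, -0.0075, -0.7, -6, 26, 0.26],
    [0, 0, -0.0075, -0.7, -6, 26, 0.26],
  ],
)

```text
time: 3.7
ee_pos: [0.4452, 0.1953, 0.0447]
eef_rot: [0.999, 0.033, 0.0, -0.0]
ft_force: [-0.1, 0.1, 0.9]
width: 0.0549
grip_force: 0.0
```

```bash
python3 - <<'E'
from h import *
s=r.read_state();print(W2S(s["ee_pos"]),s["eef_rot"],s["ft_force"],s["width"],off(S(-110,0,32.5)))
E
```

```text
[-1.09793172e+02 -1.42805060e-02  4.47277556e+01] [ 9.99449986e-01  3.31617839e-02  1.41860887e-04 -4.07168893e-05] [-0.08351315  0.06091936  0.89889396] 0.054910033213551285 [-0.2 -0.  12.2]
```

apply_moves(
  steps=[
    [0, 0, 0, 0, 0, 3, 0.26],
    [0, 0, 0, 0, 0, 6, 0.26],
    [0, 0, 0, 0, 0, 9, 0.26],
    [0, 0, 0, 0, 0, 11, 0.26],
    [0, 0, 0, 0, 0, 12.5, 0.26],
    [0, 0, 0, 0, 0, 12.5, 0.26],
    [0, 0, 0, 0, 0, 12.5, 0.26],
    [0, 0, 0, 0, 0, 12.5, 0.26],
  ],
)

```text
time: 4.37
ee_pos: [0.4455, 0.1975, 0.0328]
eef_rot: [0.999, 0.034, 0.001, -0.001]
ft_force: [-1.6, 6.0, 7.7]
width: 0.0549
grip_force: 4.4
```

```bash
python3 - <<'E'
from h import *
s=r.read_state();print(W2S(s["ee_pos"]),s["ft_force"],s["torque"],s["width"])
b=r.camera("scene")
cv2.imwrite("pics/s2.png",cv2.resize(b["pixels"][190:290,240:400][:,:,::-1],None,fx=5,fy=5,interpolation=cv2.INTER_CUBIC))
t=r.camera("top");P=pts(t);a=pts(dict(np.load("top0.npz")))
Q=P.reshape(-1,3);L=np.array([W2S(p) for p in Q]);A=np.array([W2S(p) for p in a.reshape(-1,3)])
for n,K in(("before",A),("now",L)):
    for lab,x0,x1,y0,y1 in(("foot",18,40,-35,-28),("arm",18,40,-25,-10),("bar far",-45,-22,22,40)):
        m=(K[:,0]>x0)&(K[:,0]<x1)&(K[:,1]>y0)&(K[:,1]<y1)&(K[:,2]<70);print(n,lab,m.sum(),np.median(K[m,2]) if m.any() else 0)
E
```

```text
[-109.35927672    2.15089062   32.81160893] [-1.58032815  5.98303856  7.71426324] [1.63729084 0.53986155 0.0639482 ] 0.054870441632525996
before foot 25 33.43346646911583
before arm 57 31.611438984956884
before bar far 67 38.867793115550555
now foot 24 40.44595953040286
now arm 57 36.794901365819975
now bar far 0 0
```

View pics/s2.png

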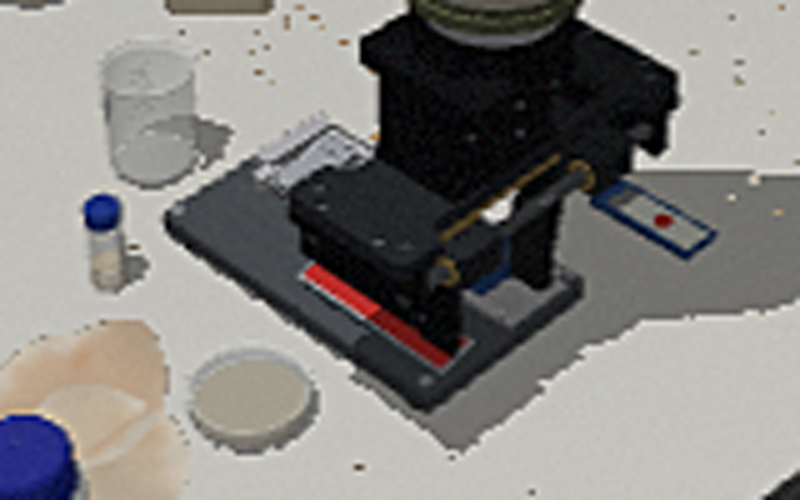

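The bar is pressed under the finger at (450,350) and the foot has risen about 7 mm (~0.22 rad). The other finger is behind the tab, so I start pushing.

apply_moves(
  steps=[
    [0, 0, 0, 2, 0, 0.7, 0.26],
    [0, 0, 0, 5, 0, 0.7, 0.26],
    [0, 0, 0, 8, 0, 0.7, 0.26],
    [0, 0, 0, 11, 0, 0.7, 0.26],
    [0, 0, 0, 14, 0, 0.7, 0.26],
    [0, 0, 0, 17, 0, 0.7, 0.26],
    [0, 0, 0, 20, 0, 0.7, 0.26],
    [0, 0, 0, 23, 0, 0.7, 0.26],
    [0, 0, 0, 26, 0, 0.7, 0.26],
    [0, 0, 0, 28, 0, 0.7, 0.26],
    [0, 0, 0, 28, 0, 0.7, 0.26],
    [0, 0, 0, 28, 0, 0.7, 0.26],
  ],
)

```text
time: 5.47
ee_pos: [0.4724, 0.1982, 0.0315]
eef_rot: [0.999, 0.034, -0.0, -0.0]
ft_force: [-5.3, 1.5, 6.8]
width: 0.0552
grip_force: 4.1
```

```bash
cat > chk.py <<'E'
from h import *
s=r.read_state();print(W2S(s["ee_pos"]),s["eef_rot"],s["ft_force"],s["torque"],s["width"])
t=r.camera("top");K=np.array([W2S(p) for p in pts(t).reshape(-1,3)])
hsv=cv2.cvtColor(t["pixels"],cv2.COLOR_RGB2HSV).reshape(-1,3).astype(int)
for lab,x0,x1,y0,y1 in(("foot",18,40,-35,-28),("arm",18,40,-25,-10)):
    m=(K[:,0]>x0)&(K[:,0]<x1)&(K[:,1]>y0)&(K[:,1]<y1)&(K[:,2]<70);print(lab,m.sum(),np.median(K[m,2]) if m.any() else 0)
m=(hsv[:,0]>100)&(hsv[:,0]<130)&(hsv[:,1]>110)&(abs(K[:,0])<125)&(K[:,1]<-8)&(K[:,1]>-52)&(K[:,2]<60)&(K[:,2]>10)
if m.any():print("blue",m.sum(),K[m].min(0),K[m].max(0))
E
python3 chk.py
```

```text
[-82.53251962   1.0693747   31.48226235] [ 9.99431043e-01  3.37234201e-02 -3.70181613e-04 -4.28929205e-04] [-5.32436634  1.47492629  6.81532841] [0.69280956 1.19143593 0.13268293] 0.055172241705200804
foot 27 41.61384363202036
arm 51 37.7470265922728
blue 37 [-32.34237875 -45.95751684  21.66971472] [ 18.9718187  -12.48112217  29.76266022]
```

apply_moves(
  steps=[
    [0, 0, 0, 3, 0, 0, 0.26],
    [0, 0, 0, 6, 0, 0, 0.26],
    [0, 0, 0, 9, 0, 0, 0.26],
    [0, 0, 0, 12, 0, 0, 0.26],
    [0, 0, 0, 15, 0, 0, 0.26],
    [0, 0, 0, 18, 0, 0, 0.26],
    [0, 0, 0, 21, 0, 0, 0.26],
    [0, 0, 0, 24, 0, 0, 0.26],
    [0, 0, 0, 27, 0, 0, 0.26],
    [0, 0, 0, 30, 0, 0, 0.26],
    [0, 0, 0, 30, 0, 0, 0.26],
    [0, 0, 0, 30, 0, 0, 0.26],
  ],
)

```text
time: 6.52
ee_pos: [0.5024, 0.2003, 0.0315]
eef_rot: [0.999, 0.034, -0.0, -0.001]
ft_force: [-5.4, 1.9, 8.3]
width: 0.0554
grip_force: 4.1
```

```bash
python3 chk.py
```

```text
[-52.47814483   1.2286344   31.54433082] [ 9.99429910e-01  3.37562075e-02 -3.20806249e-04 -5.19718134e-04] [-5.36661856  1.92291674  8.31652701] [0.6880815  1.16360273 0.11781246] 0.05537541125478652
foot 22 41.32455066863938
arm 6 38.09026173185492
blue 27 [  5.6249083  -45.84951798  18.87634898] [ 48.37535598 -11.98202305  29.45991635]
```

Expect contact after about 8 mm more, so I push in small rows and watch the force.

apply_moves(
  steps=[
    [0, 0, 0, 2, 0, 0, 0.26],
    [0, 0, 0, 4, 0, 0, 0.26],
    [0, 0, 0, 6, 0, 0, 0.26],
    [0, 0, 0, 7, 0, 0, 0.26],
    [0, 0, 0, 8, 0, 0, 0.26],
    [0, 0, 0, 9, 0, 0, 0.26],
    [0, 0, 0, 9, 0, 0, 0.26],
    [0, 0, 0, 9, 0, 0, 0.26],
  ],
)

```text
time: 7.23
ee_pos: [0.5078, 0.2008, 0.0313]
eef_rot: [0.999, 0.034, -0.004, 0.001]
ft_force: [-21.3, -1.4, 21.7]
width: 0.055
grip_force: 13.1
```

```bash
python3 chk.py
```

```text
[-47.03214384   1.27634813  31.29073422] [ 9.99412862e-01  3.40730163e-02 -3.53631586e-03  6.74681300e-04] [-21.34371093  -1.36309193  21.70203797] [-0.1238159   4.71681304 -0.27571652] 0.05496432527966923
foot 17 40.85233454147619
arm 0 0
blue 28 [ 15.6067294  -45.79136235  22.17500529] [ 53.5513081  -15.18484203  30.90890578]
```

apply_moves(
  steps=[
    [0, 0, 0, -1.5, 0, 0, 0.26],
    [0, 0, 0, -2.5, 0, 0, 0.26],
    [0, 0, 0, -2.5, 0, 0, 0.26],
    [0, 0, 0, -2.5, 0, 0, 0.26],
  ],
)

```text
time: 7.62
ee_pos: [0.5076, 0.2008, 0.0314]
eef_rot: [0.999, 0.034, -0.001, -0.0]
ft_force: [-10.8, 1.7, 11.0]
width: 0.0547
grip_force: 7.3
```

```bash
cat >> chk.py <<'E'
import sys
b=r.camera("scene");k=sys.argv[1]
cv2.imwrite(f"pics/{k}.png",np.hstack([cv2.resize(i[:,:,::-1],(400,500),interpolation=cv2.INTER_CUBIC) for i in (b["pixels"][200:275,270:330],t["pixels"][180:255,270:330])]))
E
python3 chk.py s4
```

```text
[-47.22135771   1.28295215  31.38959864] [ 9.99426650e-01  3.38318855e-02 -1.31237290e-03 -2.28814124e-04] [-10.77294895   1.65059167  10.95290847] [ 0.61254183  2.20657898 -0.00254156] 0.05472174254755868
foot 17 39.82179250258366
arm 0 0
blue 27 [ 13.34235581 -45.88905053  20.88797185] [ 53.22332379 -15.3266473   28.50459949]
```

View pics/s4.png

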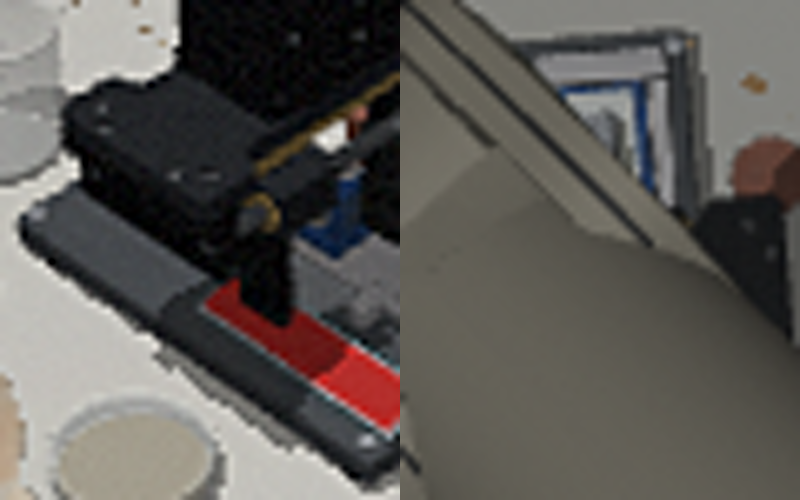

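The top crop (right) shows the holder's blue front edge at (600,85), against the light end-stop block. The force is firm with no further travel, so it is home. I ease off the tab and then lift off the bar.

apply_moves(
  steps=[
    [0, 0, 0, -2, 0, 0, 0.26],
    [0, 0, 0, -4, 0, 0, 0.26],
    [0, 0, 0, -6, 0, 0, 0.26],
    [0, 0, 0, -6, 0, 0, 0.26],
    [0, 0, 0, -6, 0, -2, 0.26],
    [0, 0, 0, -6, 0, -4, 0.26],
    [0, 0, 0, -6, 0, -6, 0.26],
    [0, 0, 0, -6, 0, -9, 0.26],
    [0, 0, 0, -6, 0, -15, 0.26],
    [0, 0, 0, -6, 0, -25, 0.26],
    [0, 0, 0, -6, 0, -45, 0.26],
    [0, 0, 0, -6, 0, -75, 0.26],
    [0, 0, 0, -6, 0, -110, 0.26],
    [0, 0, 0, -6, 0, -145, 0.26],
    [0, 0, 0, -20, 40, -170, 0.26],
    [0, 0, 0, -40, 75, -190, 0.26],
    [0, 0, 0, -60, 110, -210, 0.26],
    [0, 0, 0, -75, 145, -220, 0.26],
    [0, 0, 0, -85, 180, -230, 0.26],
    [0, 0, 0, -85, 180, -230, 0.26],
  ],
)

```text
time: 9.38
ee_pos: [0.4355, 0.0082, 0.2637]
eef_rot: [1.0, 0.03, 0.001, 0.002]
ft_force: [1.1, -0.4, -0.1]
width: 0.0547
grip_force: 0.0
```

```bash
sed -i 's/180:255,270:330/180:268,262:332/' chk.py; python3 chk.py s5
```

```text
[-131.90373958 -186.01936335  263.70580123] [0.99955893 0.0296279  0.00115404 0.00167354] [ 1.10956169 -0.38089523 -0.12345573] [-0.06916777 -0.04537681 -0.0134158 ] 0.0546752132954852
foot 25 35.886613463712806
arm 55 33.39556624850704
blue 126 [-35.89389938 -46.56574711  18.91184558] [ 54.07122702 -12.37737892  55.70513863]
```

View pics/s5.png

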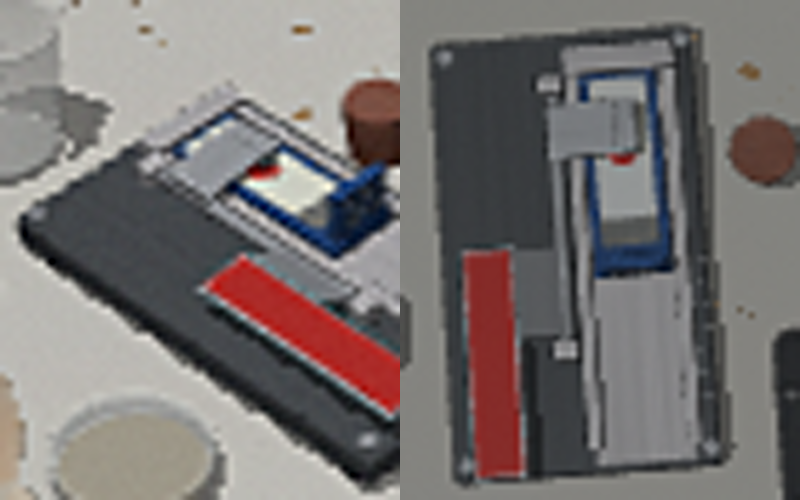

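The holder sits against the stop: its blue extent is x -36 to +54 mm with the stop at +55. The clip foot rests on it and the bar is released. Handing in.

```bash
python3 -c "
from bench import r
print(r.close_job())"
```

```text
the job is handed in; nothing more can be done
None
```

I held the clip open, pushed the large holder home against the end stop (within about 1 mm by camera), let the clip close onto it, and handed the job in with the arm clear and nothing else touched, at about 9.5 s on the robot's clock; the judged result was not reported.

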